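Free the stuck stopper of the amber reagent bottle

ROBOT

A 7-joint arm with a two-finger parallel gripper is mounted at the origin on the work surface. World frame = base frame: x ahead of the robot, y to its left, z up, the work surface at z = 0. Lengths are in m, angles in rad, forces in N, time in s.
With the tool pointing down it reaches from about 0.4 to 0.85 m from the base axis. Payload 10.4 kg.
Tool frame: the origin (TCP) lies midway between the tips of the shut fingers; the grasp point (between the pads) lies 19 mm behind it; z points along the fingers, x is the direction in which the jaws open and shut, and the axes are right-handed (so a half turn about z gives the same grasp; the last joint's range is limited). The gripper opens to 85 mm and grips with 20 to 120 N. Pads are 22 mm wide; open, the fingers measure 114 mm over their backs; the gripper's body (76 mm by 85 mm) begins 54 mm behind the grasp point. The pads swing forward as they close: fully open they stand 13 mm farther back than shut.
Start: joints at [1.182, 0.332, -0.065, 1.46, 0.022, 1.35, -0.088], TCP at [0.224, -0.584, 0.231] pointing down, gripper open.
Joint ranges: [-2.6, 2.6], [-0.5, 2.12], [-1.47, 1.34], [0.16, 2.42], [-1.27, 4.41], [0.06, 2.06], [-2.6, 2.6]. Speed limits (rad/s): [2.22, 2.22, 2.79, 2.79, 3.14, 3.14, 3.14].

INTERFACE

Orientations are given as a unit quaternion [x, y, z, w].
In Python, from workcell import manip, cams gives the robot as it stands.
- The arm moves only by the tool move_arm, never from a script. Its argument "moves" is a list of rows, each a list of 7 numbers: the turn, a rotation vector about the tool's x, y, z in degrees, then the shift along the tool's x, y, z in m, then the finger opening in m, from 0 to 0.0854. A call has 1 to 10 rows; each row is the pose to reach, as a shift and turn from the pose commanded when the call began, along the tool's axes at that moment; what a row does not reach only later rows make up. A row lasts 1/10 s, in which the tool goes at most 50 mm and 8.59 degrees, less where a joint would pass 70% of its speed; a pose out of reach is approached as far as the arm can. A call with a gripper value outside its range is refused whole. The fingers move at their own pace and stop on an object; "grip_force" is the grip in N (left out, the last holds). Time passes only in rows, so rows that repeat a pose let the fingers close. It gives the time, the measured TCP pose, the force and the opening at its end, in the units of the state.
- manip.get_obs(): the state, without advancing time (a new reading comes with each control period).
- cams.camera(name): name is "scene" or "top"; returns the picture (384x512x3 uint8, red, green, blue); there is no depth.
- cams.camera_params(name): a dict with "fx", "fy", "cx", "cy" (pixels), "xyz" and "rotation" of the camera in the world. Camera axes: x right, y up, looking along -z (the intrinsics and any distortion apply to the point x, -y, -z); pixel columns grow to the right and rows downward; lengths in m; the calibration is good to about 2 mm. A picture is of the moment at which its call begins. camera_params takes no time and is no camera call.
- manip.hand_in(): hands the job in, once; it reports no verdict.
The state is a dict: "clock": time; "joint_pos": joint angles; "joint_velocities": joint speeds; "tau": joint torques, N m; "position": TCP position; "ee_rot": TCP orientation; "ft_force": force on the tool from outside, world axes, zero at the start; "torque": the same for the moment, N m; "grip_width": opening from 0.0 (shut) to 1.0 (fully open).
Only numpy, scipy, OpenCV 4.12 (cv2) and the standard library are available. Lean on these libraries where they do the work, as an engineer would, in place of code of your own. Each camera call takes 0.05 s, during which the arm holds its last target. There are 200 camera calls.

TASK

The green stopper is stuck in the amber bottle that is clamped to the bench. Work it loose: while pulling it up, twist it about 30 degrees one way and then back to where it began, so that it has crept up a little but is still in the neck when it has been turned back; then lift it out and set it down gently, upright, in the white dish. Leave the clear bottle and the amber bottle with the white cap standing where they are.

Things in the scene. Friction and masses are not known exactly. Their poses are not given: they have to be found in the camera images.
- stopper_grip (a point): Green stopper: plug 28 mm dia, 26 long; on it a flange 36 mm dia, 4 thick, on the bottle's rim; on that a flat thumb grip 44 high, 14 thick (y), 34 wide (x; 20 in its lower 16). Point: centre of the thumb grip, on the axis, 52 above the plug's flat foot, 22 above the flange; z up. Friction holds the plug where it is left (10 to 25 N straight, 0.15 to 0.35 N m to twist); free once risen 26
- bottle: Amber glass bottle, 72 mm dia, rim 112 mm above the bench, neck 40 mm dia, fixed to the bench in a grey clamp ring 92 mm dia, 18 high. Origin on its axis at bench level, z up; stopper_grip is 138 mm above it when seated. At the start the stopper's x axis lies along this x axis. The green stopper in it is the stuck one
- dish: Loose round white dish, 118 mm across the rim and 14 mm high, with a flat inner floor 100 mm across, 5 mm above the bench. Origin at the centre of its underside, z up
- clear_bottle: Bystander: loose clear glass bottle of the same shape with a green stopper of the same shape, which does not come out. 156 mm high, 72 mm in diameter, origin at the centre of its underside
- capped_bottle: Bystander: loose amber bottle with a round white screw cap and no clamp ring. 126 mm high, 72 mm in diameter, origin at the centre of its underside
There are look-alikes about, which are no part of the job. What is meant by the part that bears stopper_grip is not black, and is the smaller of those in its own colour.

How it is judged:
By the outcome, as a careful person would: the job done as asked, in the order asked, and still so for the second after the job is handed in, with the robot touching nothing.
It also fails if it takes over 48 s, if anything falls off the work surface, if the arm or the gripper's body presses on something with over 40 N, if the wrist force passes 120 N, or if a joint passes its speed limit or range.

## Working session

There is one attempt and no reset: what is moved stays moved. The work goes in short steps, Python scripts to look and compute and a tool call to move; the robot and the scene stay as the last step left them, time stands still between calls to the robot, and variables do not carry over. Pictures are saved under pics/ and viewed, about 8 in all and at most 12, crops included, and the job is handed in when it is done.

Besides the shell and the picture viewer there is one more tool, called after "Request:" by a JSON object that holds its "method" and its "body", one argument or row to a line. move_arm: Moves the arm, as the interface text tells. Its arguments: {"type":"object","properties":{"moves":{"type":"array","items":{"type":"array","items":{"type":"number"}}},"grip_force":{"type":"number"}},"required":["moves"]}

```bash
mkdir -p pics
python3 - <<'E'
from workcell import manip,cams
import cv2
for n in("scene","top"):
    p=cams.camera_params(n);print(n,p)
    cv2.imwrite(f"pics/{n}0.png",cams.camera(n)[:,:,::-1])
print(manip.get_obs())
E
```

```text
scene {'fx': 444.14894488780794, 'fy': 444.14894488780794, 'cx': 257.78376645638366, 'cy': 190.7610774802551, 'xyz': array([0.85110121, 0.48346663, 1.03085205]), 'rotation': array([0.07573772, 0.24663888, 0.93048264, 0.26006754])}
top {'fx': 380.1200737744542, 'fy': 380.1200737744542, 'cx': 254.41480529341084, 'cy': 190.1799960518014, 'xyz': array([0.38291299, 0.05760025, 0.87020355]), 'rotation': array([-0.06628306,  0.08011649,  0.7686437 , -0.63116937])}
{'clock': 0.1, 'joint_pos': array([ 1.18241439,  0.33283785, -0.06471024,  1.46081223,  0.02162768,
        1.34992437, -0.08851083]), 'joint_velocities': array([ 0.00046854, -0.00166844, -0.00035815, -0.00210751,  0.00061743,
       -0.00137931,  0.00011462]), 'tau': array([ 1.26750594e-03, -6.26746202e+01,  4.94113122e-02, -3.92425168e+01,
        1.63136719e-02,  7.04589504e-03, -1.64873632e-04]), 'position': array([ 0.22342829, -0.58335162,  0.23059885]), 'ee_rot': array([ 8.23923754e-01, -5.66700304e-01, -5.51266745e-04, -3.30355492e-04]), 'ft_force': array([ 0.65957499, -0.69883521, -0.91473254]), 'torque': array([-0.00297458, -0.01855228, -0.06757032]), 'grip_width': 0.997046920741443}
```

View pics/scene0.png

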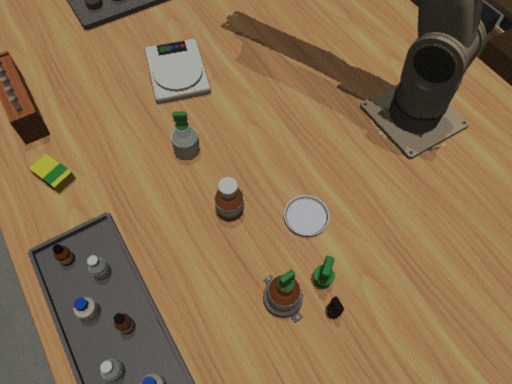

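View pics/top0.png

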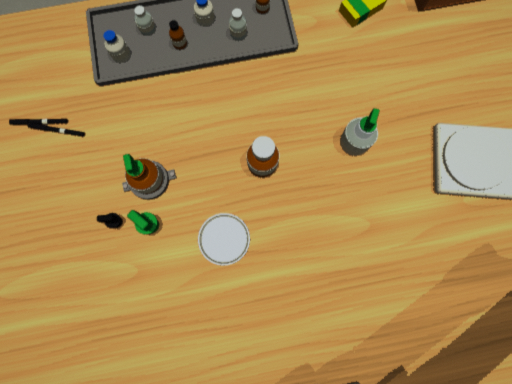

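Scene: the clamped amber bottle with stopper is at about (285,288); loose green and black look-alikes sit at (324,273) and (335,307); dish (307,216), capped bottle (229,200). Top: the same at (140,172), (145,222), (110,221), dish (224,239), capped bottle (263,155). I'll enlarge both.

```bash
cat > h.py <<'E'
import numpy as np,cv2
from scipy.spatial.transform import Rotation as R
from workcell import manip,cams
def proj(n,X):
    p=cams.camera_params(n);q=R.from_quat(p['rotation']).inv().apply(np.atleast_2d(X)-p['xyz'])
    return np.c_[p['cx']+p['fx']*q[:,0]/-q[:,2],p['cy']-p['fy']*q[:,1]/-q[:,2]]
def back(n,u,v,z):
    p=cams.camera_params(n);d=R.from_quat(p['rotation']).apply([(u-p['cx'])/p['fx'],-(v-p['cy'])/p['fy'],-1])
    return p['xyz']+d*(z-p['xyz'][2])/d[2]
def crop(src,dst,x,y,w,h,s):
    im=cv2.imread(src)[y:y+h,x:x+w];cv2.imwrite(dst,cv2.resize(im,None,fx=s,fy=s,interpolation=cv2.INTER_CUBIC))
E
python3 - <<'E'
from h import *
a=cv2.imread('pics/scene0.png')[195:325,250:350];b=cv2.imread('pics/top0.png')[140:270,90:260]
f=lambda i,s:cv2.resize(i,None,fx=s,fy=s,interpolation=cv2.INTER_CUBIC)
cv2.imwrite('pics/c0.png',np.hstack([f(a,4),f(b,2)[:,:] if 0 else np.vstack([f(b[:65,:80],4),f(b[65:,:80],4)])]))
print(back('top',224,239,.014),back('scene',307,216,.014))
print(back('top',263,146,.126),back('scene',228,185,.126))
E
```

```text
[0.46414441 0.11166355 0.014     ] [0.46610435 0.11986207 0.014     ]
[ 0.62478858 -0.00772797  0.126     ] [ 0.62226849 -0.00422413  0.126     ]
```

View pics/c0.png

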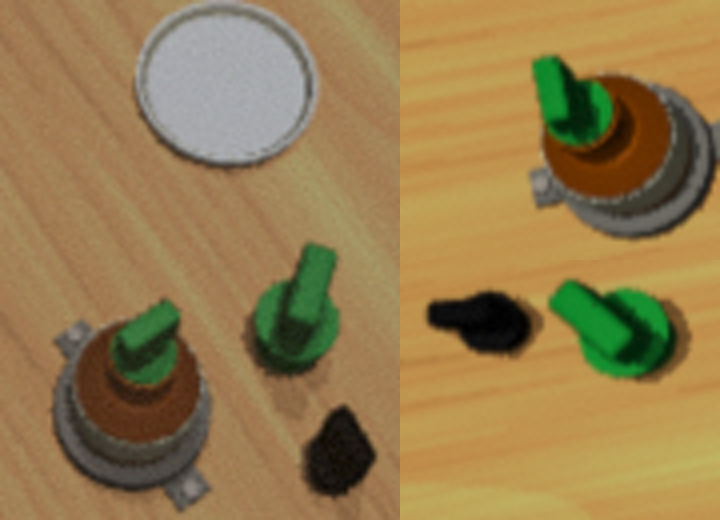

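Run:
```python
from h import *
T=lambda x,y:((x-400)/4+90,140+y/4); S=lambda x,y:(250+x/4,195+y/4)
print('grip top',back('top',*T(555,88),.16),back('scene',*S(148,329),.16))
print('flange',back('top',*T(582,110),.116),back('scene',*S(145,357),.116))
print('clamp ring',back('top',*T(632,157),.018),back('scene',*S(132,410),.018))
a=[back('top',*T(*c),.16) for c in((545,60),(565,115))];b=[back('scene',*S(*c),.16) for c in((122,348),(173,311))]
for p,q in(a,b):d=q-p;print(d,np.degrees(np.arctan2(d[1],d[0])))
# clamp ears on bench
a=[back('top',*T(545,187),.01)];b=[back('scene',*S(*c),.01) for c in((73,340),(187,490))]
for c in a+b:print('ear',c)
print(np.degrees(np.arctan2(*(b[1]-b[0])[1::-1])))
print('loose green',back('top',*T(628,75+260-0),.02),back('scene',*S(296,325),.02))
```

```text
grip top [0.63258058 0.25726373 0.16      ] [0.63554199 0.26590655 0.16      ]
flange [0.63368316 0.25752282 0.116     ] [0.63447743 0.26697313 0.116     ]
clamp ring [0.63278897 0.25889363 0.018     ] [0.63501338 0.26627311 0.018     ]
[-0.02944079 -0.00599077  0.        ] -168.49817793310737
[-0.03295559 -0.00288628  0.        ] -174.99475305774067
ear [0.62721185 0.31270792 0.01      ]
ear [0.64031786 0.21100517 0.01      ]
ear [0.63168639 0.31958023 0.01      ]
94.54532416617951
loose green [0.53072164 0.27476355 0.02      ] [0.52448803 0.27428664 0.02      ]
```

```bash
cat >> h.py <<'E'
def rel(x,y,z,yaw,P=None,Q=None):
    o=manip.get_obs();q=R.from_quat(o['ee_rot'] if Q is None else Q);p=o['position'] if P is None else P
    a=np.radians(yaw);t=R.from_matrix(np.c_[[np.cos(a),np.sin(a),0],[np.sin(a),-np.cos(a),0],[0,0,-1]])
    return np.round(np.r_[(q.inv()*t).as_rotvec(degrees=True),q.inv().apply(np.array([x,y,z])-p)],4)
E
python3 - <<'E'
from h import *
print(rel(.5,-.1,.28,12),rel(.634,.262,.25,94.5),back('top',360,135,.1))
E
```

```text
[-4.82000e-02  6.41000e-02 -8.10409e+01 -3.52500e-01 -4.31200e-01
 -4.90000e-02] [-1.039000e-01  2.170000e-02 -1.635409e+02 -6.426000e-01 -6.858000e-01
 -1.860000e-02] [ 0.6170235  -0.21814199  0.1       ]
```

Request:
{"method": "move_arm", "body": {
  "moves": [
    [0, 0, -16, -0.07, -0.086, -0.049, 0.0854],
    [0, 0, -81, -0.3525, -0.431, -0.049, 0.0854],
    [0, 0, -81, -0.3525, -0.431, -0.049, 0.0854],
    [0, 0, -81, -0.3525, -0.431, -0.049, 0.0854],
    [0, 0, -81, -0.3525, -0.431, -0.049, 0.0854],
    [0, 0, -81, -0.3525, -0.431, -0.049, 0.0854],
    [0, 0, -81, -0.3525, -0.431, -0.049, 0.0854],
    [0, 0, -81, -0.3525, -0.431, -0.049, 0.0854],
    [0, 0, -81, -0.3525, -0.431, -0.049, 0.0854],
    [0, 0, -81, -0.3525, -0.431, -0.049, 0.0854]
  ]
}}

```text
clock: 1.1
position: [0.4697, -0.152, 0.2769]
ee_rot: [0.994, 0.107, -0.0, 0.0]
ft_force: [1.4, -1.1, -0.6]
grip_width: 1.0
```

Run:
```python
from h import *
print(rel(.634,.262,.25,94.5))
```

```text
[ 1.47000e-02  2.35000e-02 -8.22234e+01  2.48500e-01 -3.69700e-01
  2.67000e-02]
```

Request:
{"method": "move_arm", "body": {
  "moves": [
    [0, 0, -82, 0.235, -0.345, 0.027, 0.0854],
    [0, 0, -82, 0.235, -0.345, 0.027, 0.0854],
    [0, 0, -82, 0.235, -0.345, 0.027, 0.0854],
    [0, 0, -82, 0.235, -0.345, 0.027, 0.0854],
    [0, 0, -82, 0.235, -0.345, 0.027, 0.0854],
    [0, 0, -82, 0.235, -0.345, 0.027, 0.0854],
    [0, 0, -82, 0.235, -0.345, 0.027, 0.0854],
    [0, 0, -82, 0.235, -0.345, 0.027, 0.0854],
    [0, 0, -82, 0.235, -0.345, 0.027, 0.0854],
    [0, 0, -82, 0.235, -0.345, 0.027, 0.0854]
  ]
}}

```text
clock: 2.1
position: [0.6268, 0.2363, 0.2482]
ee_rot: [0.678, 0.735, -0.0, -0.002]
ft_force: [0.7, -1.2, 0.0]
grip_width: 1.0
```

Request:
{"method": "move_arm", "body": {
  "moves": [
    [0, 0, 0, 0, 0, 0, 0.0854],
    [0, 0, 0, 0, 0, 0, 0.0854],
    [0, 0, 0, 0, 0, 0, 0.0854]
  ]
}}

```text
clock: 2.4
position: [0.6279, 0.2314, 0.2499]
ee_rot: [0.683, 0.73, -0.0, 0.0]
ft_force: [-0.1, 0.3, -0.5]
grip_width: 0.999
```

Run:
```python
from h import *
o=manip.get_obs();print(o['position'],o['joint_pos'])
print(rel(.634,.262,.22,94.5))
ims=[]
for n in("scene","top"):
    im=cams.camera(n)[:,:,::-1];cv2.imwrite(f"pics/{n}1.png",im)
    u,v=proj(n,o['position'])[0];print(n,u,v)
    x,y=int(u)-45,int(v)-55;print(x,y);ims.append(cv2.resize(im[max(y,0):max(y,0)+130,x:x+100],None,fx=4,fy=4,interpolation=cv2.INTER_CUBIC))
cv2.imwrite('pics/c1.png',np.hstack(ims))
```

```text
[0.62786466 0.23137407 0.24990904] [ 0.15337587  0.56601384 -0.88523794  1.26482878  0.42984339  1.50139388
  0.95711244]
[ 0.0144  0.0369 -0.7233  0.0302  0.0081  0.0299]
scene 283.69263520442695 244.6076156630041
238 189
top 127.10312160772303 147.07215107276716
82 92
```

View pics/c1.png

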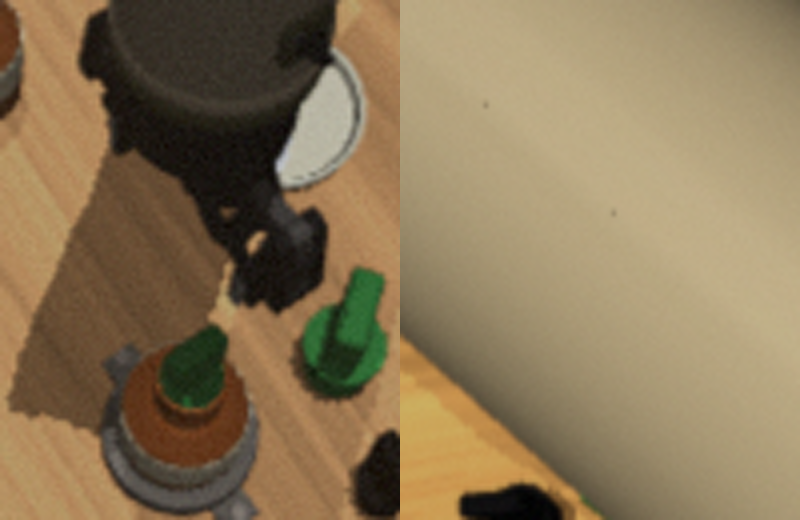

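Run:
```python
from h import *
o=manip.get_obs();q=R.from_quat(o['ee_rot'])
for dz in(-.013,):
  for x in(-.0427,-.057,.0427,.057):
   for y in (-.011,.011):
    P=o['position']+q.apply([x,y,dz]);print(x,y,P.round(3),((proj('scene',P)[0]-[238,189])*4).round())
```

```text
-0.0427 -0.011 [0.62  0.188 0.263] [150. 132.]
-0.0427 0.011 [0.642 0.19  0.263] [112. 156.]
-0.057 -0.011 [0.621 0.174 0.263] [132. 110.]
-0.057 0.011 [0.643 0.175 0.263] [ 95. 134.]
0.0427 -0.011 [0.614 0.273 0.263] [260. 269.]
0.0427 0.011 [0.636 0.275 0.263] [222. 295.]
0.057 -0.011 [0.613 0.288 0.263] [279. 293.]
0.057 0.011 [0.635 0.289 0.263] [241. 320.]
```

Request:
{"method": "move_arm", "body": {
  "moves": [
    [0, 0, 0, 0.03, 0.008, 0, 0.0854],
    [0, 0, 0, 0.03, 0.008, 0.04, 0.06],
    [0, 0, 0, 0.03, 0.008, 0.06, 0.05],
    [0, 0, 0, 0.03, 0.008, 0.06, 0.05],
    [0, 0, 0, 0.03, 0.008, 0.06, 0.05],
    [0, 0, 0, 0.03, 0.008, 0.06, 0.05]
  ]
}}

```text
clock: 3.1
position: [0.6343, 0.2629, 0.1918]
ee_rot: [0.683, 0.731, 0.001, 0.0]
ft_force: [0.2, 0.4, 0.7]
grip_width: 0.587
```

Run:
```python
from h import *
o=manip.get_obs();print(o['position'],o['grip_width'],rel(.634,.262,.126,94.5))
im=cams.camera("scene")[:,:,::-1]
cv2.imwrite('pics/c2.png',cv2.resize(im[210:330,230:350],None,fx=5,fy=5,interpolation=cv2.INTER_CUBIC))
```

```text
[0.63432135 0.26287556 0.19178975] 0.5874049850449389 [ 1.324e-01 -4.600e-02 -5.921e-01 -9.000e-04 -5.000e-04  6.580e-02]
```

View pics/c2.png

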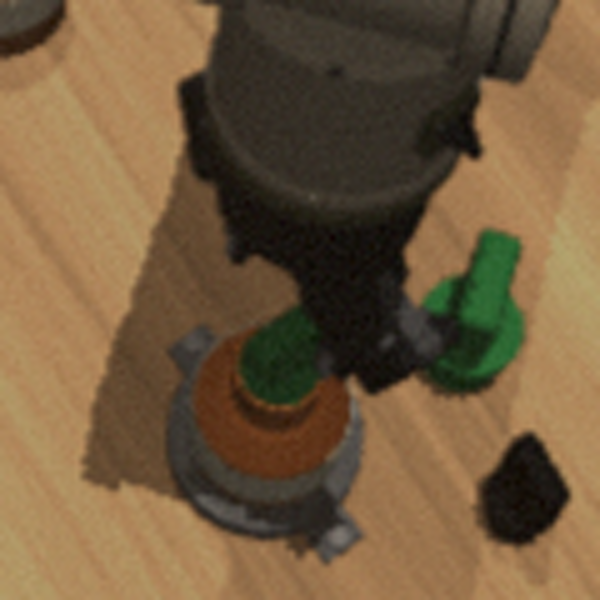

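Run:
```python
from h import *
o=manip.get_obs();q=R.from_quat(o['ee_rot'])
for x in(-.04,-.025,.025,.04):
   for y in (-.011,.011):
    P=o['position']+q.apply([x,y,-.008]);print(x,y,P.round(3),((proj('scene',P)[0]-[230,210])*5).round())
for P in ([.634,.262,.16],[.634,.262,.116]):print(((proj('scene',P)[0]-[230,210])*5).round())
```

```text
-0.04 -0.011 [0.626 0.222 0.2  ] [252. 202.]
-0.04 0.011 [0.648 0.224 0.2  ] [208. 232.]
-0.025 -0.011 [0.625 0.237 0.2  ] [275. 231.]
-0.025 0.011 [0.647 0.239 0.2  ] [230. 261.]
0.025 -0.011 [0.622 0.287 0.2  ] [352. 330.]
0.025 0.011 [0.644 0.289 0.2  ] [307. 361.]
0.04 -0.011 [0.621 0.302 0.2  ] [376. 360.]
0.04 0.011 [0.642 0.304 0.2  ] [331. 392.]
[283. 326.]
[276. 361.]
```

Request:
{"method": "move_arm", "body": {
  "moves": [
    [0, 0, -0.6, 0, 0, 0.03, 0.05],
    [0, 0, -0.6, 0, 0, 0.055, 0.05],
    [0, 0, -0.6, 0, 0, 0.066, 0.05],
    [0, 0, -0.6, 0, 0, 0.066, 0.03],
    [0, 0, -0.6, 0, 0, 0.066, 0.025],
    [0, 0, -0.6, 0, 0, 0.066, 0.022],
    [0, 0, -0.6, 0, 0, 0.066, 0.02],
    [0, 0, -0.6, 0, 0, 0.066, 0.018],
    [0, 0, -0.6, 0, 0, 0.066, 0.018]
  ],
  "grip_force": 20
}}

```text
clock: 4.05
position: [0.6338, 0.2628, 0.1242]
ee_rot: [0.678, 0.735, 0.0, 0.0]
ft_force: [-0.4, -0.2, -0.3]
grip_width: 0.212
```

Request:
{"method": "move_arm", "body": {
  "moves": [
    [0, 0, 0, 0, 0, 0, 0.016],
    [0, 0, 0, 0, 0, 0, 0.014],
    [0, 0, 0, 0, 0, 0, 0.01],
    [0, 0, 0, 0, 0, 0, 0.0],
    [0, 0, 0, 0, 0, 0, 0.0]
  ],
  "grip_force": 25
}}

```text
clock: 4.55
position: [0.634, 0.2616, 0.124]
ee_rot: [0.679, 0.734, -0.001, 0.001]
ft_force: [-1.4, -6.0, 3.1]
grip_width: 0.163
```

Run:
```python
from h import *
o=manip.get_obs()
for k in('position','ee_rot','ft_force','torque','grip_width'):print(k,o[k])
print(o['joint_pos'])
```

```text
position [0.6340171  0.26155868 0.12397761]
ee_rot [ 6.78828895e-01  7.34296021e-01 -5.25073800e-04  6.39744509e-04]
ft_force [-1.40011737 -6.03107466  3.08215239]
torque [-1.20298685  0.19508196 -0.0578486 ]
grip_width 0.16278592611431866
[ 0.09456334  0.68475486 -0.84233006  1.37245579  0.51209007  1.30855878
  0.88374002]
```

Request:
{"method": "move_arm", "body": {
  "moves": [
    [0, 0, 0, -0.0013, 0, 0, 0.0],
    [0, 0, 0, -0.0013, 0, 0, 0.0],
    [0, 0, 0, -0.0013, 0, 0, 0.0],
    [0, 0, 0, -0.0013, 0, 0, 0.0]
  ],
  "grip_force": 80
}}

```text
clock: 4.95
position: [0.634, 0.2614, 0.1241]
ee_rot: [0.678, 0.735, 0.0, 0.0]
ft_force: [0.6, -1.7, 4.2]
grip_width: 0.154
```

Request:
{"method": "move_arm", "body": {
  "moves": [
    [0, 0, 3, 0, 0, -0.001, 0.0],
    [0, 0, 7, 0, 0, -0.002, 0.0],
    [0, 0, 12, 0, 0, -0.003, 0.0],
    [0, 0, 17, 0, 0, -0.004, 0.0],
    [0, 0, 22, 0, 0, -0.005, 0.0],
    [0, 0, 26, 0, 0, -0.006, 0.0],
    [0, 0, 29, 0, 0, -0.006, 0.0],
    [0, 0, 31, 0, 0, -0.006, 0.0],
    [0, 0, 31, 0, 0, -0.006, 0.0]
  ]
}}

```text
clock: 5.85
position: [0.6329, 0.261, 0.1276]
ee_rot: [0.85, 0.527, -0.001, -0.0]
ft_force: [2.2, -0.7, -13.0]
grip_width: 0.151
```

Run:
```python
from h import *
o=manip.get_obs()
for k in('position','ft_force','torque','grip_width'):print(k,o[k])
print((R.from_quat([ 6.78828895e-01,7.34296021e-01,-5.25e-04,6.397e-04]).inv()*R.from_quat(o['ee_rot'])).as_rotvec(degrees=True))
im=cams.camera("scene")[:,:,::-1]
cv2.imwrite('pics/c3.png',cv2.resize(im[210:330,230:350],None,fx=5,fy=5,interpolation=cv2.INTER_CUBIC))
```

```text
position [0.63291449 0.26101529 0.12764741]
ft_force [  2.15899371  -0.70595797 -12.95083055]
torque [-0.03755414 -0.65759476  0.03525407]
grip_width 0.15147466024165435
[ 1.61657611e-01 -8.74201447e-03  3.09328082e+01]
```

View pics/c3.png

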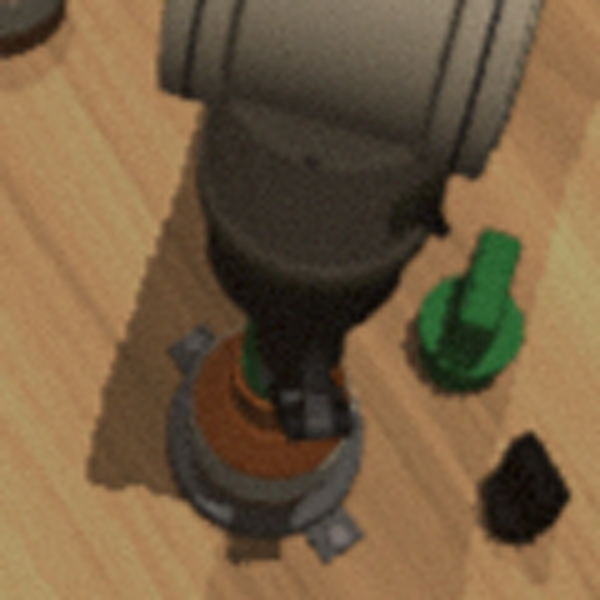

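It shows the jaws on the stopper turned about 31° with the bottle in place, and the wrist up 3.5 mm. Now I'll turn back.

Request:
{"method": "move_arm", "body": {
  "moves": [
    [0, 0, -3, 0, 0, -0.001, 0.0],
    [0, 0, -7, 0, 0, -0.002, 0.0],
    [0, 0, -12, 0, 0, -0.003, 0.0],
    [0, 0, -17, 0, 0, -0.004, 0.0],
    [0, 0, -22, 0, 0, -0.005, 0.0],
    [0, 0, -26, 0, 0, -0.005, 0.0],
    [0, 0, -29, 0, 0, -0.005, 0.0],
    [0, 0, -31, 0, 0, -0.005, 0.0],
    [0, 0, -31, 0, 0, -0.005, 0.0]
  ]
}}

```text
clock: 6.8
position: [0.6334, 0.2615, 0.134]
ee_rot: [0.678, 0.735, -0.0, -0.0]
ft_force: [2.2, 0.3, -10.2]
grip_width: 0.158
```

Run:
```python
from h import *
o=manip.get_obs()
for k in('position','ft_force','torque','grip_width'):print(k,o[k])
print((R.from_quat([ 6.78828895e-01,7.34296021e-01,-5.25e-04,6.397e-04]).inv()*R.from_quat(o['ee_rot'])).as_rotvec(degrees=True))
im=cams.camera("scene")[:,:,::-1]
cv2.imwrite('pics/c4.png',cv2.resize(im[210:330,230:350],None,fx=5,fy=5,interpolation=cv2.INTER_CUBIC))
```

```text
position [0.63335782 0.26146345 0.13398791]
ft_force [  2.20845696   0.26997999 -10.2183901 ]
torque [ 0.07652137 -0.36797929 -0.04067273]
grip_width 0.15774036662574015
[ 0.07647436  0.10299963 -0.15549674]
```

View pics/c4.png

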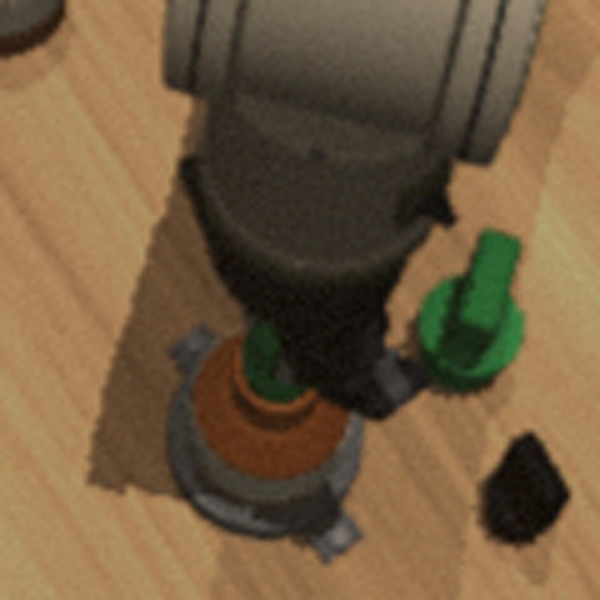

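Turned back within 0.2° and up 10 mm, so still in the neck. Next is the straight lift.

Request:
{"method": "move_arm", "body": {
  "moves": [
    [0, 0, 0, 0, 0, -0.003, 0.0],
    [0, 0, 0, 0, 0, -0.006, 0.0],
    [0, 0, 0, 0, 0, -0.01, 0.0],
    [0, 0, 0, 0, 0, -0.014, 0.0],
    [0, 0, 0, 0, 0, -0.018, 0.0],
    [0, 0, 0, 0, 0, -0.023, 0.0],
    [0, 0, 0, 0, 0, -0.03, 0.0],
    [0, 0, 0, 0, 0, -0.045, 0.0],
    [0, 0, 0, 0, 0, -0.065, 0.0],
    [0, 0, 0, 0, 0, -0.085, 0.0]
  ]
}}

```text
clock: 7.85
position: [0.6338, 0.2616, 0.2219]
ee_rot: [0.678, 0.735, 0.0, 0.0]
ft_force: [0.6, -1.2, -0.9]
grip_width: 0.151
```

Run:
```python
from h import *
o=manip.get_obs()
for k in('position','ft_force','torque','grip_width'):print(k,o[k])
for n in('scene',):
    im=cams.camera(n)[:,:,::-1];cv2.imwrite(f'pics/{n}5.png',im);cv2.imwrite('pics/c5.png',cv2.resize(im[180:320,230:360],None,fx=4,fy=4,interpolation=cv2.INTER_CUBIC))
print(rel(.465,.115,.16,94.5))
```

```text
position [0.63379867 0.26159006 0.22193023]
ft_force [ 0.57630468 -1.2405625  -0.87828223]
torque [-0.01627734  0.01461488 -0.02655284]
grip_width 0.15062178769550766
[ 0.289  -0.1227  0.0501 -0.1336 -0.1812  0.0647]
```

View pics/c5.png

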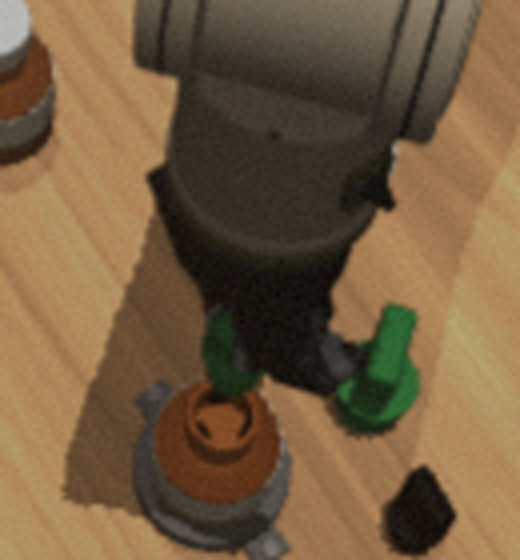

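The stopper is out, hanging above the empty neck at crop (220,420). Next it goes to the dish.

Request:
{"method": "move_arm", "body": {
  "moves": [
    [0, 0, 0, -0.02, -0.027, 0, 0.0],
    [0, 0, 0, -0.045, -0.06, 0, 0.0],
    [0, 0, 0, -0.07, -0.095, 0, 0.0],
    [0, 0, 0, -0.095, -0.13, 0.015, 0.0],
    [0, 0, 0, -0.12, -0.16, 0.04, 0.0],
    [0, 0, 0, -0.132, -0.18, 0.065, 0.0],
    [0, 0, 0, -0.1335, -0.181, 0.085, 0.0],
    [0, 0, 0, -0.1335, -0.181, 0.1, 0.0],
    [0, 0, 0, -0.1335, -0.181, 0.11, 0.0],
    [0, 0, 0, -0.1335, -0.181, 0.11, 0.0]
  ]
}}

```text
clock: 8.9
position: [0.4638, 0.1147, 0.1092]
ee_rot: [0.678, 0.735, -0.0, -0.001]
ft_force: [1.3, 1.1, -0.2]
grip_width: 0.152
```

Run:
```python
from h import *
o=manip.get_obs()
for k in('position','ft_force','torque','grip_width'):print(k,o[k])
ims=[cams.camera(n)[:,:,::-1] for n in('scene','top')]
f=lambda im,x,y:cv2.resize(im[y:y+130,x:x+95],None,fx=4,fy=4,interpolation=cv2.INTER_CUBIC)
cv2.imwrite('pics/c6.png',np.hstack([f(ims[0],260,150),f(ims[1],180,170)]))
print(rel(.465,.116,.05,94.5))
```

```text
position [0.46381081 0.11470761 0.10924919]
ft_force [ 1.29439726  1.13252897 -0.22898262]
torque [3.11706251e-02 2.76293566e-02 9.91613126e-05]
grip_width 0.151616250853613
[ 0.0221 -0.0524  0.1244  0.001   0.0006  0.0604]
```

View pics/c6.png

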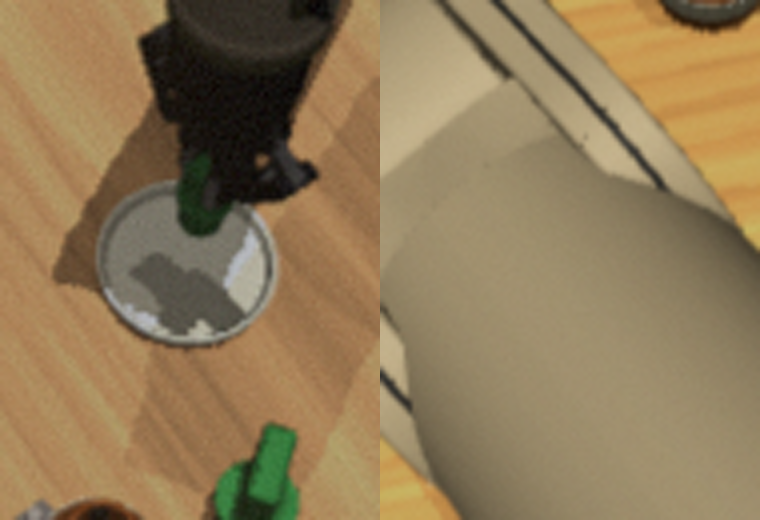

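The stopper hangs over the dish (crop centre ≈ (187,262)), consistent with my estimate. Lowering.

Request:
{"method": "move_arm", "body": {
  "moves": [
    [0, 0, 0, 0.001, 0, 0.02, 0.0],
    [0, 0, 0, 0.001, 0, 0.04, 0.0],
    [0, 0, 0, 0.001, 0, 0.052, 0.0],
    [0, 0, 0, 0.001, 0, 0.058, 0.0],
    [0, 0, 0, 0.001, 0, 0.06, 0.0],
    [0, 0, 0, 0.001, 0, 0.062, 0.0],
    [0, 0, 0, 0.001, 0, 0.062, 0.0]
  ]
}}

```text
clock: 9.7
position: [0.4642, 0.115, 0.0482]
ee_rot: [0.678, 0.735, 0.0, 0.0]
ft_force: [0.4, -0.4, -1.0]
grip_width: 0.153
```

Request:
{"method": "move_arm", "body": {
  "moves": [
    [0, 0, 0, 0, 0, 0.001, 0.0],
    [0, 0, 0, 0, 0, 0.002, 0.0],
    [0, 0, 0, 0, 0, 0.002, 0.0]
  ]
}}

```text
clock: 10.0
position: [0.4639, 0.1149, 0.0459]
ee_rot: [0.678, 0.735, 0.0, 0.0]
ft_force: [0.6, -0.1, -1.7]
grip_width: 0.153
```

Request:
{"method": "move_arm", "body": {
  "moves": [
    [0, 0, 0, 0, 0, 0.001, 0.0],
    [0, 0, 0, 0, 0, 0.001, 0.0],
    [0, 0, 0, 0, 0, 0.002, 0.0],
    [0, 0, 0, 0, 0, 0.002, 0.0]
  ]
}}

```text
clock: 10.4
position: [0.4638, 0.115, 0.0437]
ee_rot: [0.678, 0.735, -0.0, -0.0]
ft_force: [0.1, -0.2, 0.2]
grip_width: 0.156
```

Request:
{"method": "move_arm", "body": {
  "moves": [
    [0, 0, 0, 0, 0, 0.0005, 0.0],
    [0, 0, 0, 0, 0, 0.001, 0.0],
    [0, 0, 0, 0, 0, 0.001, 0.0]
  ]
}}

```text
clock: 10.7
position: [0.4639, 0.115, 0.043]
ee_rot: [0.678, 0.735, -0.0, 0.0]
ft_force: [-0.6, -1.1, 3.4]
grip_width: 0.151
```

Contact is at the expected height, at 3.4 N. Releasing slowly.

Request:
{"method": "move_arm", "body": {
  "moves": [
    [0, 0, 0, 0, 0, 0.0, 0.012],
    [0, 0, 0, 0, 0, 0.0, 0.015],
    [0, 0, 0, 0, 0, 0.0, 0.02],
    [0, 0, 0, 0, 0, 0.0, 0.03],
    [0, 0, 0, 0, 0, 0.0, 0.045],
    [0, 0, 0, 0, 0, 0.0, 0.05],
    [0, 0, 0, 0, 0, 0.0, 0.05]
  ],
  "grip_force": 20
}}

```text
clock: 11.4
position: [0.4639, 0.1149, 0.0428]
ee_rot: [0.678, 0.735, -0.0, 0.0]
ft_force: [-0.3, 0.3, 0.2]
grip_width: 0.583
```

Request:
{"method": "move_arm", "body": {
  "moves": [
    [0, 0, 0, 0, 0, -0.01, 0.05],
    [0, 0, 0, 0, 0, -0.03, 0.05],
    [0, 0, 0, 0, 0, -0.06, 0.05],
    [0, 0, 0, 0, 0, -0.1, 0.05],
    [0, 0, 0, 0, 0, -0.14, 0.05],
    [0, 0, 0, -0.05, 0, -0.18, 0.05],
    [0, 0, 0, -0.1, 0, -0.2, 0.05],
    [0, 0, 0, -0.15, 0, -0.2, 0.05],
    [0, 0, 0, -0.2, 0, -0.2, 0.05],
    [0, 0, 0, -0.2, 0, -0.2, 0.05]
  ]
}}

```text
clock: 12.4
position: [0.4794, -0.09, 0.2436]
ee_rot: [0.681, 0.732, -0.0, 0.001]
ft_force: [-0.9, -1.1, -0.2]
grip_width: 0.582
```

Run:
```python
from h import *
o=manip.get_obs()
for k in('position','ft_force','grip_width'):print(k,o[k])
ims=[cams.camera(n)[:,:,::-1] for n in('scene','top')]
f=lambda im,x,y:cv2.resize(im[y:y+200,x:x+200],None,fx=2,fy=2,interpolation=cv2.INTER_CUBIC)
cv2.imwrite('pics/c7.png',np.hstack([f(ims[0],160,100),f(ims[1],90,100)]))
```

```text
position [ 0.4794052  -0.08998603  0.24358184]
ft_force [-0.87029012 -1.08568409 -0.17153507]
grip_width 0.5818843038080452
```

View pics/c7.png

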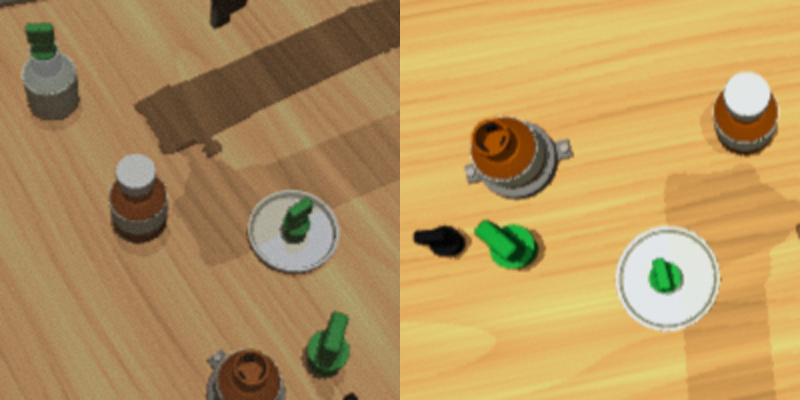

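The stopper stands upright in the middle of the dish: scene crop (297,220), top crop (666,276). The amber neck is empty and both bystander bottles stand where they were.

```bash
python3 -c "
from workcell import manip
print(manip.hand_in())"
```

```text
the job is handed in; nothing more can be done
None
```

The green stopper is out of the clamped amber bottle and standing upright near the middle of the white dish. I handed the job in at about 12.5 s; no verdict is reported.

- **Working it loose:** I twisted the stopper 31° while pulling up, then turned it back to within 0.2° of where it began. The wrist had then risen 10 mm of the 26 mm needed to free it, so it was still in the neck. The pull was about 13 N at the readings I took.
- **Setting it down:** I lifted it straight out and lowered it until contact at about 3 N, at the expected height. I then released it slowly and moved the gripper clear.
- **Last checks:** Pictures from both cameras show the stopper upright in the dish and the amber neck empty. The clear bottle, the capped bottle and the look-alike stoppers stand where they were.
- **Disagreement:** The two cameras differed by about 8 mm in y for the dish and the clamped bottle. I used the mean, and the grasp showed it was right to about 1 mm at the clamped bottle.

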